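Unfasten the florist's wooden tool case

ROBOT

A 6-joint arm with a two-finger parallel gripper is mounted at the origin on a cart in front of the work surface, level with it; the furniture and walls round the work are solid. World frame = base frame: x ahead of the robot, y to its left, z up, the work surface at z = 0. Lengths are in m, angles in rad, forces in N, time in s.
With the tool pointing down it reaches from about 0.35 to 0.725 m from the base axis. Payload 6 kg.
Tool frame: the origin (TCP) lies on the centre line of the jaws, within the pads' length; the fingertips stand 19 mm ahead of it and the grasp point (between the pads) is the TCP; z points along the fingers, y is the direction in which the jaws open and shut (so a half turn about z gives the same grasp; the last joint's range is limited). The gripper opens to 85 mm and grips with 20 to 120 N. Pads are 22 mm wide; open, the fingers measure 114 mm over their backs; the gripper's body (76 mm by 85 mm) begins 54 mm behind the grasp point. The pads swing forward as they close: fully open they stand 13 mm farther back than shut.
Start: joints at [1.518, 0.04, 0.085, 0, -1.615, -0.334], TCP at [0.226, 0.556, 0.25] pointing down, gripper open.
Joint ranges: [-2.56, 2.56], [-1.29, 2.01], [-1.08, 1.49], [-3.29, 1.98], [-2.81, -0.18], [-2.99, 2.99]. Speed limits (rad/s): [2.57, 2.57, 3.01, 3.14, 3.14, 3.14].

INTERFACE

Orientations are given as a rotation vector (axis times angle).
In Python, from plant import arm gives the robot as it stands.
- The arm moves only by the tool servo_tool, never from a script. Its argument "increments" is one flat list of numbers, 4 for each row, row after row: the shift along the tool's x, y, z in cm, then the turn about the tool's z in rad. A call has 1 to 5 rows; each row shifts and turns the pose as measured when the row begins, along the tool's axes as they then stand; what a row does not reach is not made up. A row lasts 1/12 s, in which the tool goes at most 41.7 mm and 7.16 degrees, less where a joint would pass 70% of its speed; a pose out of reach is approached as far as the arm can. A call with a gripper value outside its range is refused whole. "fingers" is the opening, from -1 (shut) to 1 (fully open), so that 0 is half open, set as the call begins (left out, the last holds). The fingers move at their own pace and stop on an object; "squeeze" is the grip in N (left out, the last holds). Time passes only in rows, so rows that do not move let the fingers close. It gives the time, the measured TCP pose, the force and the opening at its end, in the units of the state.
- arm.get_obs(): the state, without advancing time (a new reading comes with each control period).
- arm.grab_frame(name): name is "scene" or "top" or "wrist"; returns a dict with "img" (400x640x3 uint8, blue, green, red), "intrinsics" (3x3 intrinsics, pixels), "rvec" (rotation vector, rad) and "tvec" (3), from world to camera coordinates, as OpenCV has them; the wrist camera has in their place "tool_from_camera" (4x4, takes a point from camera to tool coordinates, whose origin is the TCP and whose axes are the flange's). Camera axes: x right, y down, z forward; pixel columns grow to the right and rows downward; lengths in m; the calibration is good to about 2 mm. A picture is of the moment at which its call begins: read the wrist's pose just before it. There is no depth.
- arm.job_done(): hands the job in, once; it reports no verdict.
The state is a dict: "t": time; "qpos": joint angles; "joint_velocities": joint speeds; "joint_efforts": joint torques, N m; "position": TCP position; "orientation": TCP orientation; "wrist_force": force on the tool from outside, world axes, zero at the start; "ft_torque": the same for the moment, N m; "opening": finger opening in m.
Only numpy, scipy, OpenCV 4.12 (cv2) and the standard library are available. Lean on these libraries where they do the work, as an engineer would, in place of code of your own. Each camera call takes 0.05 s, during which the arm holds its last target.

TASK

Unfasten the wooden tool case whose lid is held by a steel bolt: first swing the flat keeper bar behind the bolt right round to the left until it stops, out of the bolt's way, then draw the bolt fully back by its post, out of its strap. Do not disturb the tealight candle that stands on the case.

Things in the scene. Friction and masses are not known exactly. Their poses are not given: they have to be found in the camera images.
- case: Wooden tool case, 210 x 130 mm, fixed; origin under its centre on the table, flat top 56 mm above the table. x runs along its length, away from the robot (yaw within 15 degrees), y to the left. On its top's middle line from near to far: keeper pivot at x = -80 mm, keeper bar, bolt post at x = +1 mm, two 18 mm high straps at x = 21 to 41 and 69 to 85 mm. Beside that line the lid is clear.
- keeper_knob (a point): Centre of the keeper's finger post: upright steel cylinder 16 mm thick, 12 to 46 mm above the lid; this point is 34 mm above the lid, 38 mm from the pivot. The post stands on a flat steel bar (14 mm wide, top 12 mm above the lid) that reaches 70 mm from the pivot. x axis: from the pivot along the bar; z up. Shut, this post is 43 mm nearer the robot than the bolt's.
- keeper (a joint): Keeper angle, rad. 0: shut, the bar lies straight behind the bolt along the case and blocks it. Grows as the bar swings left seen from the robot (anticlockwise from above), to its stop at 1.75 (100 degrees), where it lies across the lid. Stays where it is left; about 1 N at the post moves it.
- bolt_knob (a point): Centre of the bolt's finger post: upright steel cylinder 16 mm thick, 12 to 46 mm above the lid; this point is 34 mm above the lid. It stands on the block at the near end of a round steel bolt on the case's middle line. Axes as the case's: x along the bolt to its tip, which sits in the far strap; y left, z up.
- bolt (a joint): How far the bolt is drawn back, m. 0: shut, tip in the far strap. Grows as it slides along the case's -x, toward the keeper's pivot, to its stop at 0.045; clear of the far strap from 0.02. With the keeper shut it stops after about 3 mm. Slides with about 2 N of friction and stays where it is left.
- tealight_mid (a point): Centre of the loose tealight candle (38 mm across, 20 mm high) standing on the far right corner of the case's top, about 82 mm beyond the bolt's post and 45 mm to its right. It must stay where it is.

How it is judged:
By the outcome, as a careful person would: the job done as asked, in the order asked, and still so for the second after the job is handed in, with the robot touching nothing.
It also fails if it takes over 40 s, if anything falls off the work surface, if the arm or the gripper's body presses on something with over 40 N, if the wrist force passes 120 N, or if a joint passes its speed limit or range.

## Working session

There is one attempt and no reset: what is moved stays moved. The work goes in short steps, Python scripts to look and compute and a tool call to move; the robot and the scene stay as the last step left them, time stands still between calls to the robot, and variables do not carry over. Pictures are saved under pics/ and viewed, and the job is handed in when it is done.

Besides the shell and the picture viewer there is one more tool, called after "Emit:" as a command line: name --argument value ..., lists and objects as JSON in quotes. servo_tool: Moves the arm, as the interface text tells. Its arguments: {"type":"object","properties":{"increments":{"type":"array","items":{"type":"number"}},"fingers":{"type":"number"},"squeeze":{"type":"number"}},"required":["increments"]}

```bash
mkdir -p pics; ls
python3 - <<'E'
from plant import arm
import cv2
o=arm.get_obs()
print({k:o[k] for k in('t','position','orientation','wrist_force','opening')})
for n in('top','scene'):
    f=arm.grab_frame(n); cv2.imwrite(f'pics/{n}0.png',f['img']); print(n,f['intrinsics'],f['rvec'],f['tvec'])
E
```

```text
pics
{'t': 0.0, 'position': array([0.22616276, 0.5554236 , 0.2492469 ]), 'orientation': array([ 3.08124026e+00, -6.03471533e-01, -3.28611392e-04]), 'wrist_force': array([ 0.08446076, -0.11637686,  0.20212492]), 'opening': 0.08497799901588275}
top [[470.68459907   0.         324.29228736]
 [  0.         470.68459907 199.94853594]
 [  0.           0.           1.        ]] [ 2.1577985  -2.15274076  0.06527109] [-0.28971065  0.52347053  0.91493702]
scene [[360.99797829   0.         319.57625053]
 [  0.         360.99797829 208.67874546]
 [  0.           0.           1.        ]] [ 1.97460932 -1.21668583  0.56855566] [-0.50011103  0.28229116  0.65881351]
```

View pics/top0.png

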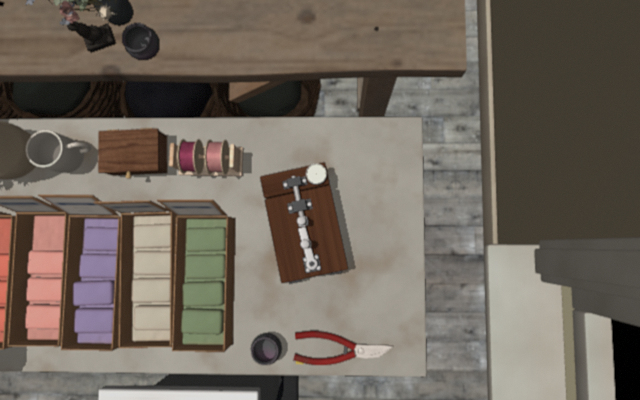

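View pics/scene0.png

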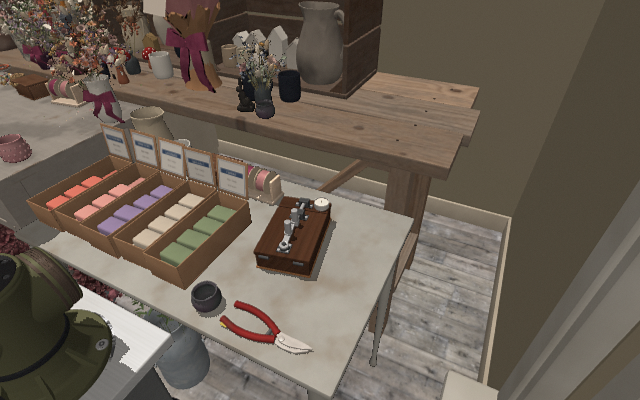

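The top view shows the case from about (262,165) to (353,283), with the tealight at (316,174) and steel fittings along the middle line. I'll zoom in.

Run:
```python
import cv2
i=cv2.imread('pics/top0.png')[150:300,245:370]
cv2.imwrite('pics/top0z.png',cv2.resize(i,None,fx=4,fy=4,interpolation=cv2.INTER_CUBIC))
i=cv2.imread('pics/scene0.png')[185:285,240:350]
cv2.imwrite('pics/scene0z.png',cv2.resize(i,None,fx=5,fy=5,interpolation=cv2.INTER_CUBIC))
```

```text
(no output)
```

View pics/top0z.png

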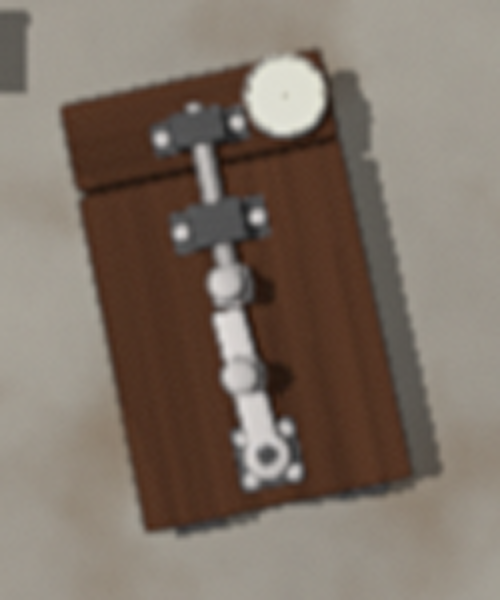

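View pics/scene0z.png

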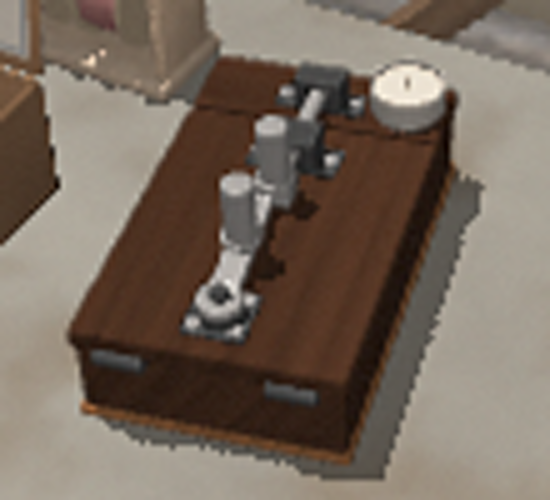

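```bash
cat > h.py <<'E'
import numpy as np, cv2
def ray(f,uv):
    R=cv2.Rodrigues(np.array(f['rvec'],float))[0]; c=-R.T@np.array(f['tvec']).ravel()
    d=R.T@np.linalg.inv(f['intrinsics'])@np.array([uv[0],uv[1],1.]); return c,d
def onz(f,uv,z):
    c,d=ray(f,uv); return c+d*(z-c[2])/d[2]
E
python3 - <<'E'
from h import *; from plant import arm
t=arm.grab_frame('top'); s=arm.grab_frame('scene')
T=lambda p:(p[0]/4+245-.4,p[1]/4+150-.4); S=lambda p:(p[0]/5+240-.4,p[1]/5+185-.4)
for n,a,b,z in [('TL',(62,105),(212,58),.056),('TR',(320,50),(458,95),.056),('BL',(147,532),(70,340),.056),('BR',(410,475),(348,385),.056),('tea',(285,94),(408,80),.076),('bolt',(229,279),(271,123),.102),('keep',(242,372),(237,182),.102),('piv',(267,456),(219,296),.07)]:
    print(n,onz(t,T(a),z).round(4),onz(s,S(b),z).round(4))
E
```

```text
TL [ 0.5673 -0.1657  0.056 ] [ 0.5621 -0.1646  0.056 ]
TR [ 0.5939 -0.2901  0.056 ] [ 0.5913 -0.2944  0.056 ]
BL [ 0.3642 -0.2095  0.056 ] [ 0.3589 -0.2164  0.056 ]
BR [ 0.3915 -0.3332  0.056 ] [ 0.39   -0.3384  0.056 ]
tea [ 0.5694 -0.2744  0.076 ] [ 0.5682 -0.2775  0.076 ]
bolt [ 0.481 -0.251  0.102] [ 0.4812 -0.2503  0.102 ]
keep [ 0.4392 -0.2572  0.102 ] [ 0.4384 -0.2577  0.102 ]
piv [ 0.4006 -0.2667  0.07  ] [ 0.3999 -0.2691  0.07  ]
```

The two views agree to within a few mm, and the sizes match: case yaw is about 0.212 rad and bolt post to keeper post is about 42 mm. I'll write a helper that works out the rows.

```bash
cat > plan.py <<'E'
import sys, numpy as np
from scipy.spatial.transform import Rotation as Rn
from plant import arm
# usage: plan.py x y z psi [maxstep_cm] ; psi = world yaw of tool x
o=arm.get_obs(); p=np.array(o['position']); R=Rn.from_rotvec(o['orientation'])
M=R.as_matrix(); psi0=np.arctan2(M[1,0],M[0,0])
print('t',round(o['t'],2),'p',p.round(4),'psi',round(psi0,3),'tz',M[:,2].round(3),'q',np.round(o['qpos'],2),'F',np.round(o['wrist_force'],1),'open',round(o['opening'],4))
if len(sys.argv)>4:
    x,y,z,psi=map(float,sys.argv[1:5]); ms=float(sys.argv[5]) if len(sys.argv)>5 else 4
    d=np.array([x,y,z])-p; turn=-(psi-psi0)   # caller chooses psi branch
    n=int(max(np.ceil(np.linalg.norm(d)*100/ms),np.ceil(abs(turn)/.12),1))
    print('n',n)
    for k in range(min(n,20)):
        a=Rn.from_matrix(M)*Rn.from_rotvec([0,0,turn*k/n])
        s=a.inv().apply(d/n*100)
        print(*np.round([*s,turn/n],2),sep=', ',end=',\n' if (k+1)%5 else ',\n--\n')
E
python3 plan.py 0.42 0.15 0.25 -1.7
```

```text
t 0.2 p [0.2262 0.5555 0.2497] psi -0.387 tz [-0.    -0.001 -1.   ] q [ 1.52  0.04  0.08 -0.   -1.62 -0.33] F [-0.5 -0.3  0.8] open 0.0855
n 12
2.77, 2.52, 0.0, 0.11,
3.03, 2.2, 0.0, 0.11,
3.25, 1.86, 0.0, 0.11,
3.44, 1.49, 0.0, 0.11,
3.58, 1.11, 0.0, 0.11,
--
3.68, 0.71, 0.0, 0.11,
3.73, 0.31, 0.0, 0.11,
3.74, -0.1, 0.0, 0.11,
3.71, -0.51, 0.0, 0.11,
3.63, -0.91, 0.0, 0.11,
--
3.51, -1.31, 0.0, 0.11,
3.35, -1.68, 0.0, 0.11,
```

Emit:
servo_tool --increments '[2.8, 2.5, 0, 0.11, 3.0, 2.2, 0, 0.11, 3.25, 1.9, 0, 0.11, 3.4, 1.5, 0, 0.11, 3.6, 1.1, 0, 0.11]'

```text
t: 0.62
position: [0.3046, 0.3841, 0.2441]
orientation: [2.784, -1.432, 0.003]
wrist_force: [1.1, 0.5, 0.9]
opening: 0.0852
```

Emit:
servo_tool --increments '[3.7, 0.7, 0, 0.11, 3.7, 0.3, 0, 0.11, 3.7, -0.1, 0, 0.11, 3.7, -0.5, 0, 0.11, 3.6, -0.9, 0, 0.11]'

```text
t: 1.03
position: [0.3813, 0.205, 0.2453]
orientation: [2.265, -2.165, 0.006]
wrist_force: [1.3, -0.3, 0.2]
opening: 0.0851
```

```bash
python3 plan.py 0.438 -0.258 0.18 -2.93
```

```text
t 1.03 p [0.3813 0.205  0.2453] psi -1.526 tz [-0.003 -0.009 -1.   ] q [ 0.97 -0.41 -0.32  0.   -1.67 -0.92] F [ 1.3 -0.3  0.2] open 0.0851
n 12
3.87, -0.3, 0.58, 0.12,
3.81, -0.75, 0.58, 0.12,
3.7, -1.19, 0.58, 0.12,
3.53, -1.61, 0.58, 0.12,
3.32, -2.01, 0.58, 0.12,
--
3.06, -2.39, 0.58, 0.12,
2.76, -2.73, 0.58, 0.12,
2.42, -3.03, 0.58, 0.12,
2.05, -3.29, 0.58, 0.12,
1.65, -3.51, 0.58, 0.12,
--
1.23, -3.68, 0.58, 0.12,
0.79, -3.8, 0.58, 0.12,
```

Emit:
servo_tool --increments '[3.9, -0.3, 0.4, 0.12, 3.8, -0.75, 0.4, 0.12, 3.7, -1.2, 0.5, 0.12, 3.5, -1.6, 0.5, 0.12, 3.3, -2.0, 0.5, 0.12]'

```text
t: 1.45
position: [0.4017, 0.0033, 0.224]
orientation: [1.492, -2.762, 0.009]
wrist_force: [1.4, 0.1, -0.1]
opening: 0.0857
```

Emit:
servo_tool --increments '[3.1, -2.4, 0.5, 0.12, 2.8, -2.7, 0.5, 0.12, 2.4, -3.0, 0.5, 0.12, 2.05, -3.3, 0.5, 0.12, 1.65, -3.5, 0.5, 0.12]'

```text
t: 1.87
position: [0.4117, -0.2004, 0.2001]
orientation: [-0.569, 3.084, -0.009]
wrist_force: [1.6, 0.5, 0.7]
opening: 0.0851
```

```bash
python3 plan.py 0.438 -0.258 0.18 -2.93
```

```text
t 1.87 p [ 0.4117 -0.2004  0.2001] psi -2.777 tz [ 0.007 -0.004 -1.   ] q [-0.01 -0.36 -0.36  0.   -1.56 -1.2 ] F [1.6 0.5 0.7] open 0.0851
n 2
-0.2, -3.15, 1.03, 0.08,
-0.44, -3.13, 1.03, 0.08,
```

Emit:
servo_tool --increments '[-0.2, -3.15, 1.0, 0.1, -0.4, -3.1, 1.0, 0.08, 0, 0, 0, 0]'

```text
t: 2.12
position: [0.435, -0.2672, 0.178]
orientation: [-0.253, 3.127, -0.007]
wrist_force: [-0.6, 1.0, -1.0]
opening: 0.0854
```

```bash
python3 plan.py 0.438 -0.258 0.18 -2.93
python3 - <<'E'
from plant import arm; import cv2,numpy as np
f=arm.grab_frame('wrist'); cv2.imwrite('pics/w1.png',f['img']); print(np.round(f['tool_from_camera'],3),f['intrinsics'].round(1))
E
```

```text
t 2.12 p [ 0.435  -0.2672  0.178 ] psi -2.98 tz [ 0.005 -0.004 -1.   ] q [-0.15 -0.2  -0.28  0.   -1.49 -1.26] F [-0.6  1.  -1. ] open 0.0854
n 1
-0.45, 0.86, -0.21, -0.05,
[[ 0.    -0.959 -0.284  0.074]
 [ 1.     0.     0.    -0.001]
 [-0.    -0.284  0.959 -0.124]
 [ 0.     0.     0.     1.   ]] [[306.7   0.  322.7]
 [  0.  306.7 201.5]
 [  0.    0.    1. ]]
```

View pics/w1.png

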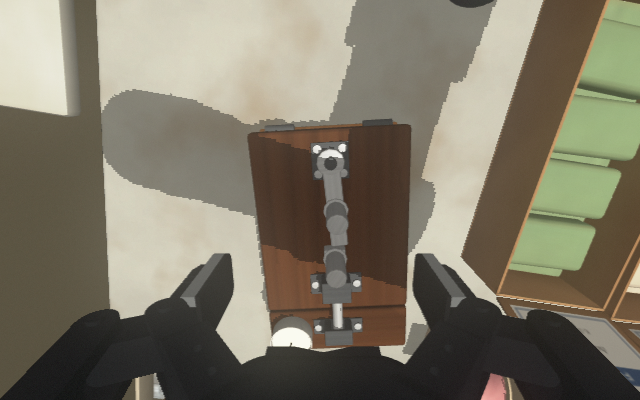

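The wrist view shows the pivot near (330,162), the keeper post near (336,212), the bolt post near (336,260) and the tealight at (291,335). I'll zoom in and cast rays as a third check.

Run:
```python
import cv2
i=cv2.imread('pics/w1.png')[140:350,260:400]
cv2.imwrite('pics/w1z.png',cv2.resize(i,None,fx=2.8,fy=2.8,interpolation=cv2.INTER_CUBIC))
```

```text
(no output)
```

View pics/w1z.png

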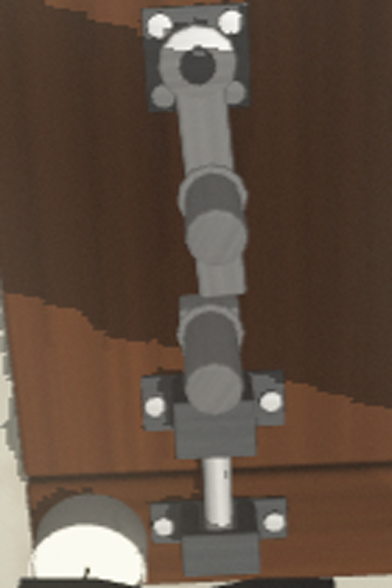

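```bash
python3 - <<'E'
from plant import arm; import numpy as np
from scipy.spatial.transform import Rotation as Rn
o=arm.get_obs(); M=Rn.from_rotvec(o['orientation']).as_matrix(); p=np.array(o['position'])
f=arm.grab_frame('wrist'); T=np.array(f['tool_from_camera']); K=f['intrinsics']
for n,u,z in [('keep',(217,238),.102),('bolt',(214,389),.102),('piv',(198,66),.07)]:
    uv=[u[0]/2.8+260-.3,u[1]/2.8+140-.3,1]
    d=M@T[:3,:3]@np.linalg.inv(K)@uv; c=p+M@T[:3,3]
    print(n,(c+d*(z-c[2])/d[2]).round(4))
E
python3 plan.py 0.439 -0.258 0.094 -2.93 3.5
```

```text
keep [ 0.4359 -0.2569  0.102 ]
bolt [ 0.4779 -0.2501  0.102 ]
piv [ 0.3995 -0.2674  0.07  ]
t 2.22 p [ 0.435  -0.2647  0.1803] psi -2.974 tz [ 0.008 -0.005 -1.   ] q [-0.15 -0.21 -0.28  0.   -1.49 -1.26] F [ 0.2 -0.3  0.1] open 0.0855
n 3
-0.15, 0.22, 2.88, -0.01,
-0.15, 0.21, 2.88, -0.01,
-0.16, 0.21, 2.88, -0.01,
```

Emit:
servo_tool --increments '[-0.3, 0.6, 2.0, -0.04, 0, 0, 2.0, 0, 0, 0, 1.5, 0, 0, 0, 0, 0]'

```text
t: 2.55
position: [0.4387, -0.2561, 0.1272]
orientation: [-0.337, 3.11, -0.012]
wrist_force: [0.3, 0.8, -1.0]
opening: 0.0851
```

```bash
python3 plan.py 0.4385 -0.2575 0.094 -2.93 3.5
```

```text
t 2.55 p [ 0.4387 -0.2561  0.1272] psi -2.925 tz [ 0.014 -0.006 -1.   ] q [-0.13 -0.2  -0.37  0.   -1.39 -1.23] F [ 0.3  0.8 -1. ] open 0.0851
n 1
0.09, -0.11, 3.32, 0.0,
```

Emit:
servo_tool --increments '[0, -0.1, 1.7, 0, 0, 0, 1.4, 0, 0, 0, 0, 0]'

```text
t: 2.8
position: [0.441, -0.255, 0.0998]
orientation: [-0.347, 3.103, -0.016]
wrist_force: [-0.2, 0.0, -0.3]
opening: 0.0855
```

```bash
python3 plan.py 0.4385 -0.2575 0.094 -2.93 3.5;  python3 - <<'E'
from plant import arm; import cv2,numpy as np
f=arm.grab_frame('wrist'); cv2.imwrite('pics/w2.png',f['img'])
E
```

```text
t 2.8 p [ 0.441  -0.255   0.0998] psi -2.918 tz [ 0.02  -0.008 -1.   ] q [-0.12 -0.19 -0.41  0.01 -1.33 -1.22] F [-0.2  0.  -0.3] open 0.0855
n 1
0.31, -0.19, 0.58, 0.01,
```

View pics/w2.png

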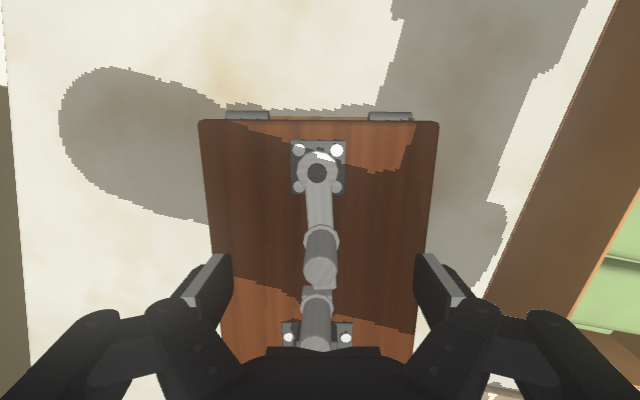

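The post is centred between the pads, with the post at col 320 and the pads' midline at about 323. Next: fine adjust and grip.

Emit:
servo_tool --increments '[0.3, -0.15, 0.5, 0.0, 0, 0, 0, 0]'

```text
t: 3.02
position: [0.4402, -0.2571, 0.0995]
orientation: [-0.351, 3.097, -0.02]
wrist_force: [-0.6, 0.1, -0.9]
opening: 0.0855
```

Emit:
servo_tool --increments '[0, 0, 0, 0, 0, 0, 0, 0, 0, 0, 0, 0, 0, 0, 0, 0, 0, 0, 0, 0]' --fingers -1 --squeeze 25

```text
t: 3.43
position: [0.4416, -0.2575, 0.1036]
orientation: [-0.351, 3.092, -0.024]
wrist_force: [0.2, 0.1, -0.6]
opening: 0.0254
```

Emit:
servo_tool --increments '[0, 0, 0, 0, 0, 0, 0, 0, 0, 0, 0, 0, 0, 0, 0, 0, 0, 0, 0, 0]'

```text
t: 3.85
position: [0.4417, -0.2575, 0.1038]
orientation: [-0.351, 3.092, -0.023]
wrist_force: [-0.7, 0.5, 1.0]
opening: 0.0146
```

```bash
python3 plan.py 0.438 -0.258 0.094 -2.93 3.5
```

```text
t 3.85 p [ 0.4417 -0.2575  0.1038] psi -2.915 tz [ 0.031 -0.012 -0.999] q [-0.13 -0.2  -0.41  0.01 -1.33 -1.22] F [-0.7  0.5  1. ] open 0.0146
n 1
0.4, 0.05, 0.96, 0.01,
```

The post is gripped with the opening at about 15 mm. Now I'll swing the keeper left along its 38 mm arc.

Emit:
servo_tool --increments '[0.0, 0.45, 0.1, -0.12, 0.03, 0.45, 0.1, -0.12, 0.03, 0.45, 0.1, -0.12, 0.03, 0.45, 0, -0.12]'

```text
t: 4.18
position: [0.4345, -0.2414, 0.1037]
orientation: [-1.098, 2.914, -0.036]
wrist_force: [-0.6, 2.7, -0.8]
opening: 0.0146
```

```bash
cat > kp.py <<'E'
import numpy as np
from plant import arm
o=arm.get_obs(); p=np.array(o['position'])[:2]-[.4005,-.2665]
print('keeper angle est',round(float(np.arctan2(p[1],p[0])-.212),3),'radius',np.linalg.norm(p).round(4))
E
python3 plan.py; python3 kp.py
```

```text
t 4.18 p [ 0.4345 -0.2414  0.1037] psi -2.42 tz [ 0.033 -0.012 -0.999] q [-0.09 -0.24 -0.45  0.01 -1.33 -0.76] F [-0.6  2.7 -0.8] open 0.0146
keeper angle est 0.424 radius 0.0422
```

Emit:
servo_tool --increments '[0.03, 0.5, 0.1, -0.12, 0.03, 0.5, 0.1, -0.12, 0.03, 0.5, 0.1, -0.12, 0.03, 0.5, 0, -0.12]'

```text
t: 4.52
position: [0.4181, -0.2285, 0.1036]
orientation: [-1.788, 2.556, -0.045]
wrist_force: [-3.5, 1.9, -0.2]
opening: 0.0147
```

```bash
python3 plan.py; python3 kp.py
```

```text
t 4.52 p [ 0.4181 -0.2285  0.1036] psi -1.921 tz [ 0.035 -0.011 -0.999] q [-0.07 -0.31 -0.5   0.01 -1.34 -0.28] F [-3.5  1.9 -0.2] open 0.0147
keeper angle est 0.924 radius 0.0419
```

Emit:
servo_tool --increments '[0.05, 0.5, 0.1, -0.12, 0.05, 0.5, 0.1, -0.12, 0.05, 0.5, 0.1, -0.12, 0.05, 0.5, 0.1, -0.12]'

```text
t: 4.85
position: [0.398, -0.2254, 0.1033]
orientation: [-2.369, 2.036, -0.053]
wrist_force: [-0.3, 1.8, 5.3]
opening: 0.0148
```

```bash
python3 plan.py; python3 kp.py
```

```text
t 4.85 p [ 0.398  -0.2254  0.1033] psi -1.42 tz [ 0.037 -0.009 -0.999] q [-0.07 -0.37 -0.54  0.01 -1.36  0.22] F [-0.3  1.8  5.3] open 0.0148
keeper angle est 1.42 radius 0.0412
```

Emit:
servo_tool --increments '[0.05, 0.5, 0, -0.12, 0.05, 0.5, 0, -0.12, 0.05, 0.4, 0, -0.09, 0, 0.3, 0, 0]'

```text
t: 5.18
position: [0.3832, -0.2292, 0.1036]
orientation: [-2.687, 1.59, -0.061]
wrist_force: [15.6, 5.2, -5.1]
opening: 0.0149
```

```bash
python3 plan.py; python3 kp.py
```

```text
t 5.18 p [ 0.3832 -0.2292  0.1036] psi -1.069 tz [ 0.043 -0.004 -0.999] q [-0.08 -0.4  -0.57  0.   -1.36  0.59] F [15.6  5.2 -5.1] open 0.0149
keeper angle est 1.793 radius 0.0411
```

The force rose to 16 N at an estimated 1.79 rad, so it's at the stop. Now I'll release and lift.

Emit:
servo_tool --increments '[0, -0.1, 0, 0, 0, 0, 0, 0, 0, 0, 0, 0, 0, 0, 0, 0, 0, 0, 0, 0]' --fingers 0.3

```text
t: 5.6
position: [0.3844, -0.2288, 0.1039]
orientation: [-2.685, 1.593, -0.063]
wrist_force: [-0.1, -0.6, 0.1]
opening: 0.0555
```

Emit:
servo_tool --increments '[0, 0, -2, 0, 0, 0, -3, 0, 0, 0, -3, 0, 0, 0, 0, 0]' --fingers 1

```text
t: 5.93
position: [0.3786, -0.2289, 0.184]
orientation: [-2.687, 1.598, -0.052]
wrist_force: [0.3, -0.7, 0.6]
opening: 0.0851
```

```bash
python3 plan.py 0.480 -0.2502 0.17 -2.93;  python3 - <<'E'
from plant import arm; import cv2,numpy as np
for n in('wrist','top','scene'):
    f=arm.grab_frame(n); i=f['img']
    if n=='top': i=cv2.resize(i[150:300,245:370],None,fx=3,fy=3)
    if n=='scene': i=cv2.resize(i[185:285,240:350],None,fx=4,fy=4)
    cv2.imwrite(f'pics/{n}3.png',i)
E
```

```text
t 5.93 p [ 0.3786 -0.2289  0.184 ] psi -1.074 tz [ 0.036 -0.004 -0.999] q [-0.08 -0.43 -0.44  0.   -1.52  0.58] F [ 0.3 -0.7  0.6] open 0.0851
n 16
0.42, -0.49, 0.11, 0.12,
0.36, -0.54, 0.11, 0.12,
0.29, -0.57, 0.11, 0.12,
0.22, -0.6, 0.11, 0.12,
0.15, -0.63, 0.11, 0.12,
--
0.08, -0.64, 0.11, 0.12,
0.01, -0.64, 0.11, 0.12,
-0.07, -0.64, 0.11, 0.12,
-0.14, -0.63, 0.11, 0.12,
-0.21, -0.61, 0.11, 0.12,
--
-0.28, -0.58, 0.11, 0.12,
-0.35, -0.54, 0.11, 0.12,
-0.41, -0.5, 0.11, 0.12,
-0.46, -0.45, 0.11, 0.12,
-0.51, -0.39, 0.11, 0.12,
--
-0.55, -0.33, 0.11, 0.12,
```

View pics/wrist3.png

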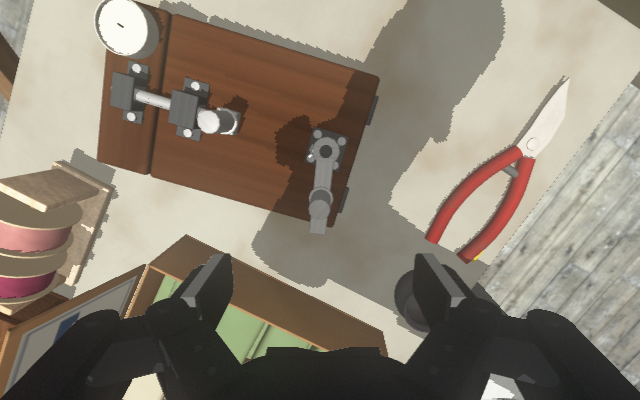

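View pics/scene3.png

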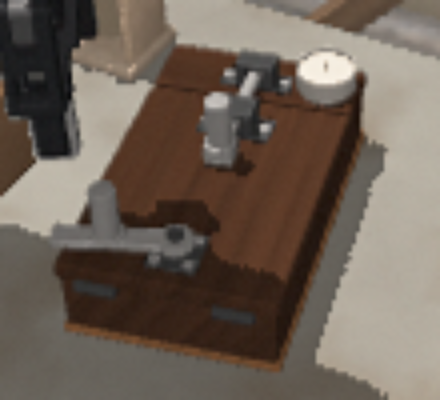

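View pics/top3.png

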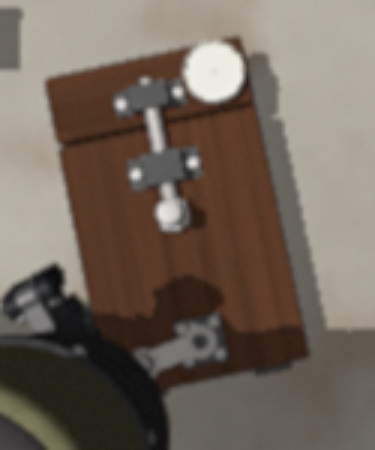

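The keeper now lies across the lid a little past square; in the wrist view the bar runs from (326,150) to (318,233), about 12° beyond the near edge's direction. The tealight hasn't moved. On to the bolt post.

Emit:
servo_tool --increments '[0.4, -0.5, 0, 0.12, 0.35, -0.55, 0, 0.12, 0.3, -0.6, 0, 0.12, 0.2, -0.6, 0, 0.12, 0.15, -0.65, 0, 0.12]'

```text
t: 6.5
position: [0.4072, -0.2335, 0.1719]
orientation: [-2.069, 2.342, -0.018]
wrist_force: [1.2, 0.7, -0.5]
opening: 0.0857
```

Emit:
servo_tool --increments '[0.1, -0.65, 0.1, 0.12, 0, -0.65, 0.1, 0.12, -0.05, -0.65, 0.1, 0.12, -0.15, -0.65, 0.1, 0.12, -0.2, -0.6, 0.1, 0.12]'

```text
t: 6.92
position: [0.4372, -0.2422, 0.159]
orientation: [-1.252, 2.871, 0.003]
wrist_force: [1.2, 0.1, 1.0]
opening: 0.0855
```

Emit:
servo_tool --increments '[-0.3, -0.6, 0.1, 0.12, -0.35, -0.55, 0.1, 0.12, -0.4, -0.5, 0.1, 0.12, -0.45, -0.45, 0.1, 0.12, -0.5, -0.4, 0.1, 0.12]'

```text
t: 7.33
position: [0.4662, -0.252, 0.1448]
orientation: [0.31, -3.122, -0.014]
wrist_force: [-0.4, 0.4, -0.2]
opening: 0.0853
```

```bash
python3 plan.py 0.480 -0.250 0.16 -2.93
```

```text
t 7.33 p [ 0.4662 -0.252   0.1448] psi -2.944 tz [-0.005  0.009 -1.   ] q [-0.12 -0.13 -0.27 -0.01 -1.44 -1.25] F [-0.4  0.4 -0.2] open 0.0853
n 1
-1.39, -0.06, -1.52, -0.01,
```

Emit:
servo_tool --increments '[-1.4, 0, 0, -0.01, 0, 0, 0, 0]'

```text
t: 7.5
position: [0.4793, -0.2493, 0.1407]
orientation: [0.312, -3.116, -0.017]
wrist_force: [-0.6, 0.2, -0.9]
opening: 0.0853
```

Emit:
servo_tool --increments '[0, 0, 2, 0, 0, 0, 2, 0, 0, 0, 0, 0]'

```text
t: 7.75
position: [0.4775, -0.2486, 0.0961]
orientation: [0.312, -3.111, -0.02]
wrist_force: [-0.6, -0.1, -0.6]
opening: 0.0857
```

```bash
python3 plan.py 0.480 -0.250 0.095 -2.93;  python3 - <<'E'
from plant import arm; import cv2,numpy as np
f=arm.grab_frame('wrist'); cv2.imwrite('pics/w4.png',f['img'])
E
```

```text
t 7.75 p [ 0.4775 -0.2486  0.0961] psi -2.942 tz [-0.016  0.011 -1.   ] q [-0.11 -0.07 -0.3  -0.01 -1.36 -1.26] F [-0.6 -0.1 -0.6] open 0.0857
n 1
-0.22, -0.19, 0.1, -0.01,
```

View pics/w4.png

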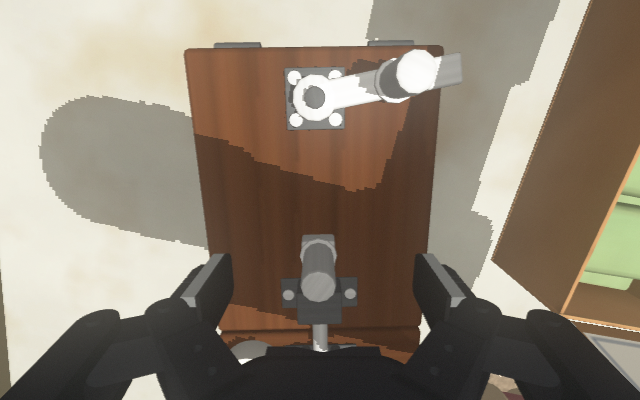

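The bolt post, top at (319,283), is centred between the pads. The keeper bar from (315,97) to (460,68) lies past square. Grip now.

Emit:
servo_tool --increments '[-0.2, -0.1, 0.0, 0, 0, 0, 0, 0, 0, 0, 0, 0, 0, 0, 0, 0, 0, 0, 0, 0]' --fingers -1 --squeeze 50

```text
t: 8.22
position: [0.481, -0.2505, 0.1016]
orientation: [0.313, -3.115, -0.014]
wrist_force: [-0.3, -0.4, -0.4]
opening: 0.0256
```

Emit:
servo_tool --increments '[0, 0, 0, 0, 0, 0, 0, 0, 0, 0, 0, 0, 0, 0, 0, 0, 0, 0, 0, 0]'

```text
t: 8.63
position: [0.4812, -0.2503, 0.1023]
orientation: [0.314, -3.116, -0.014]
wrist_force: [-0.2, 0.2, -0.5]
opening: 0.0139
```

```bash
python3 plan.py 0.433 -0.2603 0.097 -2.94 0.7
```

```text
t 8.63 p [ 0.4812 -0.2503  0.1023] psi -2.941 tz [-0.011  0.008 -1.   ] q [-0.11 -0.07 -0.29 -0.01 -1.36 -1.26] F [-0.2  0.2 -0.5] open 0.0139
n 8
0.61, -0.0, 0.07, -0.0,
0.61, -0.0, 0.07, -0.0,
0.61, -0.0, 0.07, -0.0,
0.61, -0.0, 0.07, -0.0,
0.61, -0.0, 0.07, -0.0,
--
0.61, -0.0, 0.07, -0.0,
0.61, -0.0, 0.07, -0.0,
0.61, -0.0, 0.07, -0.0,
```

Emit:
servo_tool --increments '[0.6, 0, 0, 0, 0.6, 0, 0, 0, 0.6, 0, 0, 0, 0.6, 0, 0, 0, 0.6, 0, 0, 0]'

```text
t: 9.05
position: [0.4507, -0.2568, 0.1024]
orientation: [0.315, -3.118, -0.013]
wrist_force: [1.7, -1.0, -1.9]
opening: 0.014
```

```bash
python3 plan.py
```

```text
t 9.05 p [ 0.4507 -0.2568  0.1024] psi -2.94 tz [-0.008  0.007 -1.   ] q [-0.13 -0.14 -0.35 -0.01 -1.36 -1.23] F [ 1.7 -1.  -1.9] open 0.014
```

Drawn 31 mm so far; 14 mm to go.

Emit:
servo_tool --increments '[0.5, 0, 0, 0, 0.5, 0, 0, 0, 0.4, 0, 0, 0, 0.3, 0, 0, 0]'

```text
t: 9.38
position: [0.437, -0.2598, 0.1025]
orientation: [-0.315, 3.117, 0.012]
wrist_force: [18.2, -0.7, -11.6]
opening: 0.0142
```

```bash
python3 plan.py
python3 - <<'E'
from plant import arm; import numpy as np
p=arm.get_obs()['position'][:2]; print('drawn',np.linalg.norm(np.array(p)-[.4812,-.2503]))
E
```

```text
t 9.38 p [ 0.437  -0.2598  0.1025] psi -2.94 tz [ 0.008  0.009 -1.   ] q [-0.15 -0.18 -0.39 -0.01 -1.35 -1.22] F [ 18.2  -0.7 -11.6] open 0.0142
drawn 0.04516151050693617
```

It's drawn 45.2 mm and the force jumped to 18 N, so it's at the stop. Release and retreat upward.

Emit:
servo_tool --increments '[-0.05, 0, 0, 0, 0, 0, 0, 0, 0, 0, 0, 0, 0, 0, 0, 0, 0, 0, 0, 0]' --fingers 0.4

```text
t: 9.8
position: [0.4362, -0.2596, 0.1037]
orientation: [-0.315, 3.117, 0.013]
wrist_force: [1.4, -0.3, -0.3]
opening: 0.0603
```

Emit:
servo_tool --increments '[0, 0, -2, 0, 0, 0, -3, 0, 0, 0, -3, 0, 0, 0, -3, 0, 0, 0, -3, 0]'

```text
t: 10.22
position: [0.4305, -0.2599, 0.24]
orientation: [0.314, -3.117, -0.024]
wrist_force: [0.7, 0.1, -0.3]
opening: 0.06
```

```bash
python3 plan.py;  python3 - <<'E'
from plant import arm; import cv2,numpy as np
for n in('wrist','scene'):
    f=arm.grab_frame(n); i=f['img']
    if n=='scene': i=cv2.resize(i[185:285,240:350],None,fx=5,fy=5)
    cv2.imwrite(f'pics/{n}5.png',i)
E
```

```text
t 10.22 p [ 0.4305 -0.2599  0.24  ] psi -2.941 tz [-0.011  0.014 -1.   ] q [-0.15 -0.21 -0.16 -0.01 -1.63 -1.22] F [ 0.7  0.1 -0.3] open 0.06
```

View pics/wrist5.png

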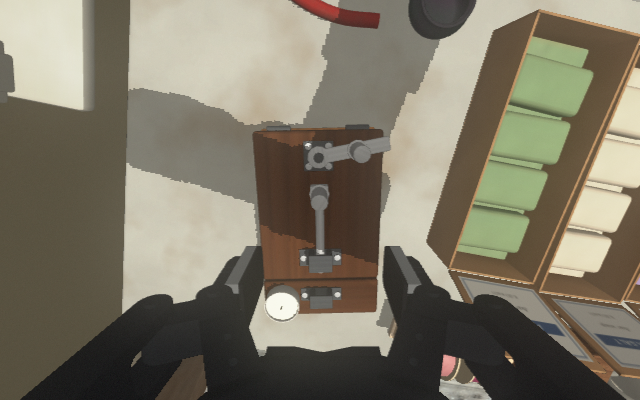

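View pics/scene5.png

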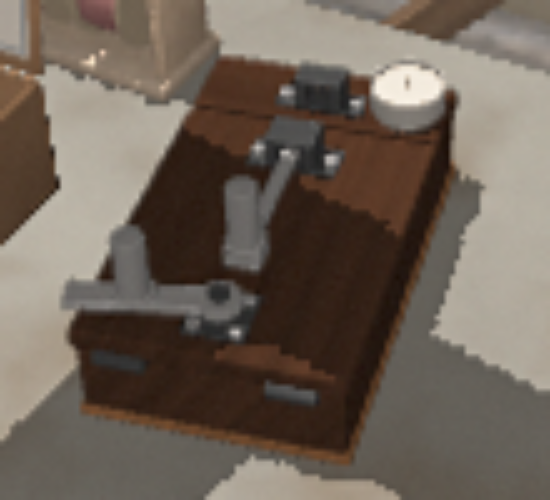

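The bolt is out of the far strap, with no rod between the straps at (320,262) and (320,297). The keeper is across the lid and the tealight is unmoved. One numeric check before handing in.

Run:
```python
import cv2
i=cv2.imread('pics/wrist5.png')[125:225,290:400]
cv2.imwrite('pics/w5z.png',cv2.resize(i,None,fx=5,fy=5,interpolation=cv2.INTER_CUBIC))
```

```text
(no output)
```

View pics/w5z.png

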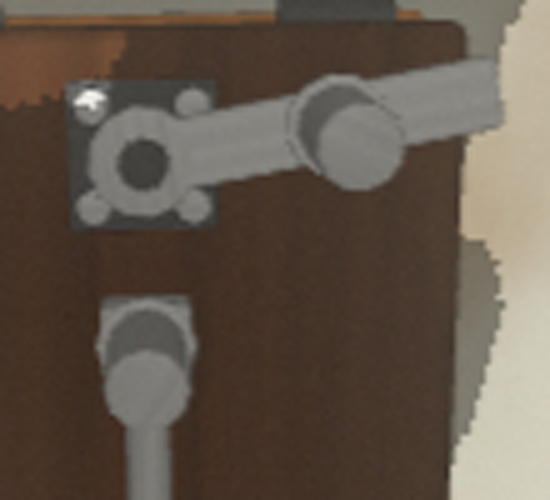

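Run:
```python
from plant import arm; import numpy as np
from scipy.spatial.transform import Rotation as Rn
o=arm.get_obs(); M=Rn.from_rotvec(o['orientation']).as_matrix(); p=np.array(o['position'])
f=arm.grab_frame('wrist'); T=np.array(f['tool_from_camera']); K=f['intrinsics']
P={}
for n,u,z in [('keep',(361,147),.102),('bolt',(148,390),.102),('piv',(143,163),.069),('bartip',(499,92),.068)]:
    uv=[u[0]/5+290-.4,u[1]/5+125-.4,1]
    d=M@T[:3,:3]@np.linalg.inv(K)@uv; c=p+M@T[:3,3]
    P[n]=(c+d*(z-c[2])/d[2]); print(n,P[n].round(4))
for k in('keep','bartip'):
    v=P[k]-P['piv']; print(k,'angle',np.arctan2(v[1],v[0])-.212, np.hypot(*v[:2]))
v=P['bolt']-P['piv']; print('bolt-pivot',np.hypot(*v[:2]),'expected 0.036 at stop')
```

```text
keep [ 0.3884 -0.2349  0.102 ]
bolt [ 0.4389 -0.2625  0.102 ]
piv [ 0.4034 -0.2706  0.069 ]
bartip [ 0.3764 -0.2056  0.068 ]
keep angle 1.756027133734033 0.03873082851262771
bartip angle 1.7527998934725093 0.07038027875110743
bolt-pivot 0.0363761559429625 expected 0.036 at stop
```

The keeper measures 1.75 rad and the bolt sits 36 mm from the pivot, so both are at their stops.

```bash
python3 -c "
from plant import arm; print(arm.job_done())"
```

```text
the job is handed in; nothing more can be done
None
```

The case is unfastened and the job is handed in, at about 10.3 s on the robot's clock. I swung the keeper left to its stop first. Then I drew the bolt back by its post to its stop, let go and lifted the gripper clear.

- **Keeper:** the last wrist picture gives 1.75–1.76 rad, against the stop at 1.75. Wrist force rose to about 16 N as it reached the stop.
- **Bolt:** the gripper travelled 45.2 mm while holding the post, and force rose to about 18 N at the stop. The post now measures 36.4 mm from the pivot (36 mm expected at the stop), and the pictures show no rod between the two straps.
- **Tealight:** it looks unmoved in the last scene and wrist views. I compared these by eye and did not measure it again.
- **Disagreements:** position estimates from the different cameras differed by 2–5 mm (up to 7 mm at one lid corner). While gripping the keeper post, the tool read a 41–42 mm radius against the true 38 mm. Neither affected the result.

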